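Fit the clipper blade and lock it

TASK

Fit the steel blade onto the hair clipper: lay it flat on the seat at the clipper's head, teeth pointing outwards and the notch over the little locating pin. Then, with a fingertip in the recessed slot, slide the orange switch fully home towards the head so that the blade is locked. Leave the other things on the vanity where they are.

Things in the scene. Friction and masses are not known exactly. Their poses are not given: they have to be found in the camera images.
- clipper: Dark hair clipper on its back, fixed in a grey cradle (76 wide, 14 high, ends at x 40). Origin on the table under its middle; x along it towards the blade head, y across, z up. Body x -102 (round end) to 52, 54 wide, top face at z 45; it ends at x 52 in an upright face, the shoulder. Ahead of it, x 52 to 84, is the bare steel blade seat: flat pedestal 28 wide, top at z 33, nothing beside it.
- slot (a point): Centre of the floor of the straight recessed slot in the clipper's top face, in which the orange switch slides (clipper x 4, y 0, z 39; axes as the clipper). The slot is 68 long (clipper x -30 to 38), 28 wide, 6 deep, open above.
- pin (a point): Foot of the brass locating pin, on the seat's top face (z 33 of the clipper, x 61, y 0; axes as the clipper). The pin is 5 in diameter, 4.5 high, its tip tapered to 3.
- switch (a joint): Travel of the orange slide switch along the clipper's +x (m): 0 = unlocked, rear; 0.020 = fully home, locked, at an end stop. Starts between 0 and 0.005. Sliding friction about 1.5 N, no spring, stays where left.
- tongue (a point): End of the flat steel locking tongue that moves with the switch (12 wide, 2.5 thick, underside 6.5 above the seat). At joint 0 it is 6 inside the shoulder, at 0.020 it stands 14 out over the seated blade's rear, locking it. If the switch is home first, the tongue is in the blade's way.
- switch_top (a point): Centre of the top of the orange switch (moves with it; clipper x 11 plus travel). 14 long (along the slot), 24 wide, top flush with the clipper's top face, upright end faces down almost to the slot floor. Free slot behind it (-x side): 34 plus travel. It can be pushed on its rear face or pressed and dragged from above.
- blade: Loose flat steel clipper blade, 34 long (x), 44 wide (y), 5 thick, 25 to 50 g; origin at the centre of its underside, z up, x towards its toothed front edge (teeth stick out 5 further). A brass line runs across the top near the teeth. At the start it lies flat, right way up, on the clear stand and overhangs it by 11 on each y side.
- notch (a point): On the blade's underside, 10 behind the blade's origin (x -10, y 0): where the pin's centre should come when seated. The notch is cut in the middle of the edge opposite the teeth, 9 wide, 11 deep, right through, and ends 4 ahead of this point. With this point on the pin's foot the blade's rear edge is 2 ahead of the shoulder.
- stand: Clear acrylic block, 22 x 22 x 22, fixed to the table, under the blade; origin at the centre of its underside.
- compact: Bystander: open gold compact, 72 across, 12 thick, with its mirror lid standing up at its +x side to 82 high; origin centre of its underside.
- brush: Bystander: brush 177 long lying along its x, wooden handle, black head to +x, about 25 high; origin 100 from the handle end.
- cologne: Bystander: glass cologne bottle, 32 x 56, 119 high, black cap; origin centre of its underside.
- cream: Bystander: white cream jar, 56 across, 45 high; origin centre of its underside.
- oil: Bystander: small amber oil bottle, 26 across, 70 high; origin centre of its underside.
- guard: Bystander: black comb guard, 34 x 46, 22 high; origin centre of its underside.
Not all that is in view belongs to the job. There is more than one size of the blade; the job needs the smaller. What is shaped like the clipper but blue is not meant.

How it is judged:
By the outcome, as a careful person would: the job done as asked, in the order asked, and still so for the second after the job is handed in, with the robot touching nothing.
It also fails if it takes over 43 s, if anything falls off the work surface, if the arm or the gripper's body presses on something with over 40 N, if the wrist force passes 120 N, or if a joint passes its speed limit or range.

ROBOT

A 6-joint arm with a two-finger parallel gripper is mounted at the origin on the work surface. World frame = base frame: x ahead of the robot, y to its left, z up, the work surface at z = 0. Lengths are in mm, angles in rad, forces in N, time in s.
With the tool pointing down it reaches from about 250 to 775 mm from the base axis. Payload 4 kg.
Tool frame: the origin (TCP) lies midway between the tips of the shut fingers; the grasp point (between the pads) lies 19 mm behind it (tcp_to_grasp is the distance from the TCP to the grasp point, in mm); z points along the fingers, y is the direction in which the jaws open and shut (so a half turn about z gives the same grasp; the last joint's range is limited). The gripper opens to 85 mm and grips with 20 to 120 N. Pads are 22 mm wide; open, the fingers measure 114 mm over their backs; the gripper's body (76 mm by 85 mm) begins 54 mm behind the grasp point. The pads swing forward as they close: fully open they stand 13 mm farther back than shut.
Start: joints at [-1.378, 0.087, 1.371, -0, 1.684, -0.103], TCP at [160.325, -526.131, 231.341] pointing down, gripper open.
Joint ranges: [-3.1, 3.1], [-0.76, 2.03], [0.27, 2.55], [-1.08, 4.22], [0.17, 2.65], [-2.57, 2.57]. Speed limits (rad/s): [2.79, 2.79, 3.14, 3.14, 3.14, 3.14].

INTERFACE

Orientations are given as a unit quaternion [x, y, z, w].
In Python, from cell import sense, get_image, finish_job, tcp_to_grasp gives the robot as it stands. The module is installed in compiled form; this text tells all that it offers.
- The arm moves only by the tool servo_tool, never from a script. Its argument "motion" is a list that holds one entry, the list of rows, each a list of 7 numbers: the gripper's target within -1 to 1 (fully open at 1, half-way at 0, shut at -1), then the shift along the tool's x, y, z in m, then the turn, a rotation vector about the tool's x, y, z in degrees. A call has 1 to 8 rows; each row is the pose to reach, as a shift and turn from the pose commanded when the call began, along the tool's axes at that moment; what a row does not reach only later rows make up. A row lasts 1/12 s, in which the tool goes at most 41.7 mm and 7.16 degrees, less where a joint would pass 70% of its speed; a pose out of reach is approached as far as the arm can. A call with a gripper value outside its range is refused whole. The fingers move at their own pace and stop on an object; "force" is the grip in N (left out, the last holds). Time passes only in rows, so rows that repeat a pose let the fingers close. It gives the time, the measured TCP pose, the force and the opening at its end, in the units of the state.
- sense(): the state, without advancing time (a new reading comes with each control period).
- get_image(name): name is "side" or "top"; returns a dict with "pixels" (384x512x3 uint8, red, green, blue), "depth" (384x512 float32, mm along the optical axis (not along the pixel's ray), 0 where there is no reading), "vfov" (degrees; the focal length in pixels is half the picture's height over the tangent of half this angle, whatever the lens; pixels are square), "cx", "cy" (the principal point, pixels), "xyz" and "orientation" of the camera in the world. Camera axes: x right, y down, z forward; pixel columns grow to the right and rows downward; lengths in mm; the calibration is good to about 2 mm. A picture is of the moment at which its call begins.
- finish_job(): hands the job in, once; it reports no verdict.
The state is a dict: "clock": time; "joints": joint angles; "dq": joint speeds; "tau": joint torques, N m; "ee_pos": TCP position; "tcp_rot": TCP orientation; "force": force on the tool from outside, world axes, zero at the start; "moment": the same for the moment, N m; "finger_gap": finger opening in mm.
Only numpy, scipy, OpenCV 4.12 (cv2) and the standard library are available. Lean on these libraries where they do the work, as an engineer would, in place of code of your own. Each camera call takes 0.05 s, during which the arm holds its last target. There are 200 camera calls.

## Working session

There is one attempt and no reset: what is moved stays moved. The work goes in short steps, Python scripts to look and compute and a tool call to move; the robot and the scene stay as the last step left them, time stands still between calls to the robot, and variables do not carry over. Pictures are saved under pics/ and viewed, about 8 in all and at most 12, crops included, and the job is handed in when it is done.

Besides the shell and the picture viewer there is one more tool, called by a JSON object that holds its "api" and its "payload". servo_tool: Moves the arm, as the interface text tells. Its arguments: {"type":"object","properties":{"motion":{"type":"array"},"force":{"type":"number"}},"required":["motion"]}

```bash
mkdir -p pics
cat > h.py <<'E'
import numpy as np, cv2
from cell import sense,get_image,finish_job,tcp_to_grasp
from scipy.spatial.transform import Rotation as R
def grab(n,f):
    g=get_image(n); cv2.imwrite('pics/'+f+'.png',g['pixels'][:,:,::-1]); np.savez('pics/'+f+'.npz',**g); return g
def load(f): return dict(np.load('pics/'+f+'.npz'))
def rot(g):
    o=np.array(g['orientation']); return R.from_quat(o).as_matrix() if o.size==4 else o
def foc(g): return g['pixels'].shape[0]/2/np.tan(np.radians(float(g['vfov']))/2)
def ray(g,u,v):
    u=np.asarray(u,float);v=np.asarray(v,float);f=foc(g)
    d=np.stack([(u-g['cx'])/f,(v-g['cy'])/f,np.ones_like(u)],-1); return d@rot(g).T
def onz(g,u,v,z):
    d=ray(g,u,v);c=np.array(g['xyz']);t=(z-c[2])/d[...,2]; return c+d*t[...,None]
def cloud(g):
    v,u=np.mgrid[:384,:512]; return np.array(g['xyz'])+ray(g,u,v)*g['depth'][...,None]
def proj(g,p):
    q=(np.asarray(p,float)-g['xyz'])@rot(g); f=foc(g); return q[...,0]/q[...,2]*f+g['cx'],q[...,1]/q[...,2]*f+g['cy']
E
python3 - <<'E'
from h import *
for n in('top','side'):
    g=grab(n,n+'0'); print(n,g['vfov'],g['cx'],g['cy'],g['xyz'],g['orientation'],rot(g).round(2).tolist())
print(sense(),tcp_to_grasp)
E
```

```text
top 51.82517866257065 254.98007414122853 194.52365509294648 [ 403.80856961  -25.19006006 1196.20777555] [ 0.71079052 -0.70074625  0.04118524 -0.04511431] [[0.01, -0.99, 0.12], [-1.0, -0.01, 0.01], [-0.0, -0.12, -0.99]]
side 47.825931050470935 262.2748770576945 187.56064460234117 [ 220.90870638 1016.60747696  667.66077064] [-0.11605703  0.85459022 -0.50103187  0.07192625] [[-0.96, -0.13, 0.24], [-0.27, 0.47, -0.84], [-0.01, -0.87, -0.49]]
{'clock': 0.1, 'joints': array([-1.37811903e+00,  8.78871014e-02,  1.37214234e+00,  3.61976563e-07,
        1.68362388e+00, -1.03088439e-01]), 'dq': array([-0.00109523, -0.00159605, -0.00369793, -0.00072209, -0.00106241,
       -0.0014011 ]), 'tau': array([ 3.39617778e-03, -3.53014326e+01, -3.14219177e+01,  7.50685308e-05,
        7.86936638e-03,  1.98535827e-05]), 'ee_pos': array([ 160.2215649 , -525.65651734,  230.23301406]), 'tcp_rot': array([ 9.89084714e-01,  1.47344380e-01, -4.59581025e-05, -1.02930836e-03]), 'force': array([ 0.09327697,  0.20433565, -0.21805201]), 'moment': array([ 0.01329372,  0.00087045, -0.02111877]), 'finger_gap': 85.77313404582168} 18.700000000000003
```

View pics/top0.png

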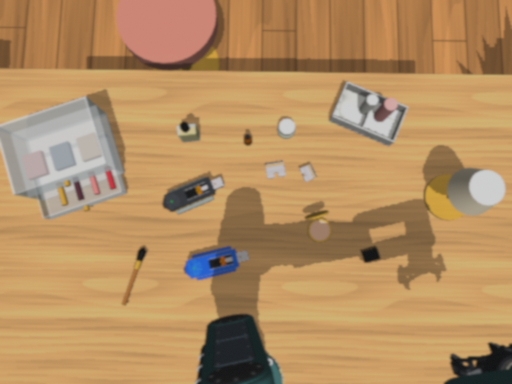

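View pics/side0.png

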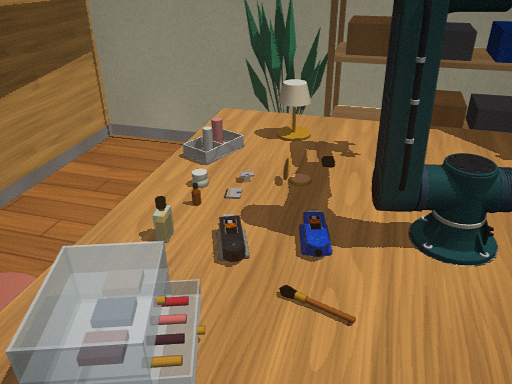

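The top view shows the dark clipper at about (193,193), with its seat at (217,183). The blue decoy is at (212,262), and there are two blades, at (275,170) and (307,172). I'll zoom in on these and measure them.

Run:
```python
from h import *
g=load('top0');s=load('side0')
a=cv2.resize(g['pixels'][140:230,155:330],None,fx=4.5,fy=4.5,interpolation=cv2.INTER_CUBIC)[:300]
b=cv2.resize(s['pixels'][165:265,200:300],None,fx=3,fy=3,interpolation=cv2.INTER_CUBIC)
c=np.zeros((600,790,3),np.uint8);c[:300,:787]=a[:300,:787];c[300:,:300]=b
c[300:,300:]=0
d=cv2.resize(s['pixels'][168:205,205:265],None,fx=8,fy=8,interpolation=cv2.INTER_CUBIC);c[300:596,305:785]=d
cv2.imwrite('pics/z1.png',c[:,:,::-1])
P=cloud(g)
for n,(u,v) in dict(clip=(185,197),seat=(217,183),bA=(275,170),bB=(307,174)).items(): print(n,P[v,u].round(1))
# blade components by height & light grey
px=g['pixels'].astype(int); Z=P[...,2]
sub=(slice(155,190),slice(260,325))
sat=px.max(2)-px.min(2)
m=((sat<25)&(px.min(2)>120)).astype(np.uint8); mm=np.zeros_like(m);mm[sub]=m[sub]
n,l,st,ce=cv2.connectedComponentsWithStats(mm)
for i in range(1,n):
  if st[i,4]>15:
    q=P[l==i]; print(st[i],ce[i].round(1),np.median(q[:,2]).round(1)); r=cv2.minAreaRect(onz(g,*np.nonzero(l==i)[::-1],27)[:,:2].astype(np.float32)); print(r)
```

```text
clip [534.7 187.3  46.1]
seat [579.7  96.   31.7]
bA [626.5 -77.7   4.6]
bB [ 611.2 -172.5   28.2]
[266 165  19  13 165] [275.1 170.7] 7.0
((618.8428344726562, -77.14396667480469), (32.00849914550781, 51.93898010253906), 10.388875961303711)
[300 166  13  15 111] [306.1 172.9] 26.8
((614.9798583984375, -169.94395446777344), (42.0234375, 24.211284637451172), 23.778114318847656)
```

View pics/z1.png

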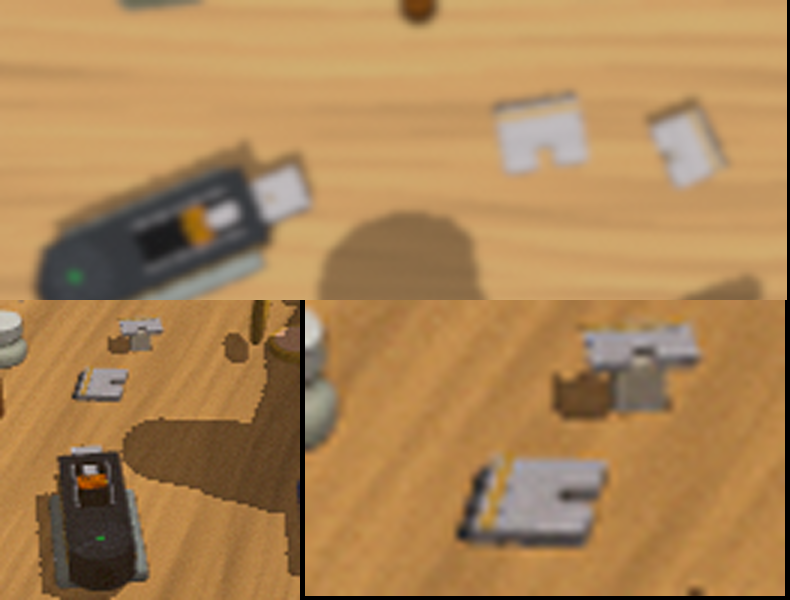

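The smaller blade is the one on the stand, at (306,173), with its teeth pointing right and slightly up in the image. The bigger one lies on the table at (275,170). The clipper's tongue is retracted and its seat is empty. Next I'll measure the clipper and blade poses.

Run:
```python
from h import *
for f in('top0','side0'):
    g=load(f);P=cloud(g);px=g['pixels'].astype(int)
    X,Y,Z=P[...,0],P[...,1],P[...,2]
    box=(X>450)&(X<640)&(Y>60)&(Y<290)
    dark=(px.max(2)<90)
    m=box&(Z>42)&(Z<55); q=P[m][:,:2].astype(np.float32)
    r=cv2.minAreaRect(q); print(f,'body n',m.sum(),np.median(Z[m]).round(1),r)
    m=box&(Z>26)&(Z<39)&(px.min(2)>100)&(px.max(2)-px.min(2)<40); 
    print(' seat',m.sum(),P[m].mean(0).round(1),cv2.minAreaRect(P[m][:,:2].astype(np.float32)))
    m=box&(px[...,0]>150)&(px[...,2]<70)&(px[...,0]-px[...,1]>60)&(Z>35); 
    print(' orange',m.sum(),P[m].mean(0).round(1))
    m=(abs(X-613)<40)&(abs(Y+170)<40)&(Z>17)&(Z<36)
    print(' blade all',m.sum(),P[m].mean(0).round(1),np.median(Z[m]).round(1),cv2.minAreaRect(P[m][:,:2].astype(np.float32)))
    m2=m&(px.max(2)-px.min(2)<25)&(px.min(2)>120)
    print(' blade grey',m2.sum(),P[m2].mean(0).round(1),cv2.minAreaRect(P[m2][:,:2].astype(np.float32)))
    m3=m&(px[...,0]-px[...,2]>35); print(' brass/wood',m3.sum(),P[m3].mean(0).round(1))
    m4=m&(px.max(2)<110); print(' darkteeth',m4.sum(),P[m4].mean(0).round(1))
```

```text
top0 body n 731 45.1 ((543.0552368164062, 182.13955688476562), (54.75048065185547, 152.11802673339844), 23.927412033081055)
 seat 107 [579.   99.3  32.6] ((562.2940673828125, 126.25894927978516), (31.227323532104492, 100.44021606445312), 32.364830017089844)
 orange 0 [nan nan nan]
 blade all 171 [ 615.7 -172.6   26.6] 26.7 ((616.5460205078125, -173.1125030517578), (44.15152359008789, 37.67817687988281), 24.23939323425293)
 blade grey 110 [ 614.9 -170.2   26.6] ((615.021240234375, -169.69024658203125), (41.712032318115234, 23.98383140563965), 23.88367462158203)
 brass/wood 45 [ 617.9 -179.1   26.7]
 darkteeth 0 [nan nan nan]
side0 body n 314 42.8 ((539.3510131835938, 182.24276733398438), (53.62537384033203, 153.33065795898438), 23.98328971862793)
 seat 30 [575.9 100.7  32.6] ((573.7626953125, 108.03433227539062), (24.42996597290039, 54.84715270996094), 20.94310188293457)
 orange 24 [554.1 149.5  41.9]
 blade all 81 [ 612.  -171.6   23.2] 23.5 ((612.4287109375, -173.07455444335938), (41.94110107421875, 36.599002838134766), 26.749645233154297)
 blade grey 43 [ 612.4 -171.3   24.1] ((611.6616821289062, -171.5166778564453), (40.932220458984375, 26.586158752441406), 25.822429656982422)
 brass/wood 18 [ 614.6 -180.7   23.4]
 darkteeth 14 [ 607.1 -162.    21.6]<stdin>:12: RuntimeWarning: Mean of empty slice.
  ret = um.true_divide(
<stdin>:18: RuntimeWarning: Mean of empty slice.
```

```bash
cat >> h.py <<'E'
def go(x,y,z,yaw=114.0):
    "shift (m) and turn (deg) in tool axes to TCP target, tool down, tool x at yaw"
    s=sense(); T=R.from_quat(s['tcp_rot']); D=R.from_euler('z',yaw,degrees=True)*R.from_euler('x',180,degrees=True)
    print('at',s['clock'],s['ee_pos'].round(1),'shift',(T.inv().apply(np.array([x,y,z])-s['ee_pos'])/1000).round(4),'turn',(T.inv()*D).as_rotvec(degrees=True).round(2),'gap',round(s['finger_gap'],1),'F',s['force'].round(1))
E
python3 -c "
from h import *
go(613.5,-170.8,90)"
```

```text
at 0.1 [ 160.2 -525.7  230.2] shift [ 0.537  -0.207   0.1408] turn [-8.000e-02 -1.100e-01 -9.705e+01] gap 85.8 F [ 0.1  0.2 -0.2]
```

{"api": "servo_tool", "payload": {"motion": [[[1,0.3,-0.116,0.03,0,0,-57],[1,0.3,-0.116,0.03,0,0,-57],[1,0.3,-0.116,0.03,0,0,-57],[1,0.3,-0.116,0.03,0,0,-57],[1,0.3,-0.116,0.03,0,0,-57],[1,0.3,-0.116,0.03,0,0,-57],[1,0.3,-0.116,0.03,0,0,-57],[1,0.3,-0.116,0.03,0,0,-57]]]}}

```text
clock: 0.77
ee_pos: [415.3, -325.0, 200.5]
tcp_rot: [0.797, 0.605, 0.0, -0.001]
force: [-0.8, -0.0, -0.4]
finger_gap: 85.5
```

```bash
python3 -c "
from h import *
go(613.5,-170.8,90)"
```

```text
at 0.7667 [ 415.3 -325.   200.5] shift [0.2017 0.1495 0.1107] turn [  0.    -0.09 -39.6 ] gap 85.5 F [-0.8 -0.  -0.4]
```

{"api": "servo_tool", "payload": {"motion": [[[1,0.202,0.15,0.11,0,0,-40],[1,0.202,0.15,0.11,0,0,-40],[1,0.202,0.15,0.11,0,0,-40],[1,0.202,0.15,0.11,0,0,-40],[1,0.202,0.15,0.11,0,0,-40],[1,0.202,0.15,0.11,0,0,-40],[1,0.202,0.15,0.11,0,0,-40],[1,0.202,0.15,0.11,0,0,-40]]]}}

```text
clock: 1.43
ee_pos: [614.4, -170.5, 86.5]
tcp_rot: [0.543, 0.84, 0.0, -0.003]
force: [-1.9, 0.0, -0.4]
finger_gap: 85.3
```

Run:
```python
from h import *
go(613.5,-170.8,5)
g=grab('top','t1');s=grab('side','s1')
a=cv2.resize(g['pixels'][135:210,265:345],None,fx=5,fy=5,interpolation=cv2.INTER_CUBIC)
b=cv2.resize(s['pixels'][135:210,215:295],None,fx=5,fy=5,interpolation=cv2.INTER_CUBIC)
cv2.imwrite('pics/z2.png',np.hstack([a,b])[:,:,::-1])
```

```text
at 1.4333 [ 614.4 -170.5   86.5] shift [-0.0004 -0.0007  0.0815] turn [-0.18 -0.35  0.24] gap 85.3 F [-1.9  0.  -0.4]
```

View pics/z2.png

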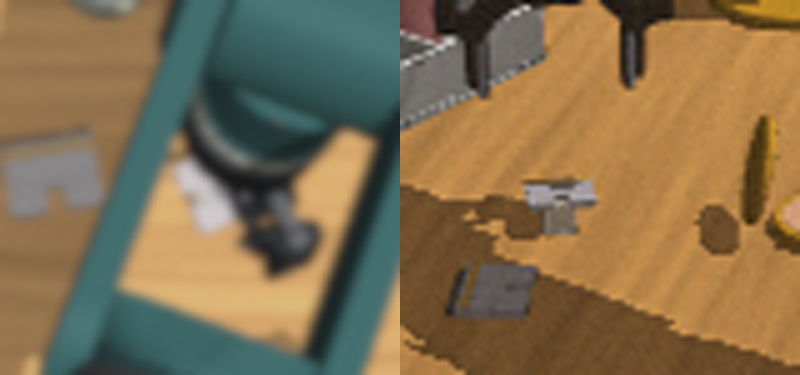

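In the side crop the fingers straddle the blade; in the full image they are at about (311,153) and (341,151), with the blade at about (327,173). I'll check this numerically against the projected fingertip positions.

Run:
```python
from h import *
s=load('s1');g=load('t1')
c=np.array([614.4,-170.5,99]);d=np.array([np.cos(.415),np.sin(.415),0])
for k in(-50,50):
  for n,q in(('s',s),('t',g)): print(n,k,np.round(proj(q,c+k*d),1))
P=cloud(s);X,Y,Z=[P[...,i] for i in range(3)]
m=(Z>90)&(Z<108)&(abs(X-614)<75)&(abs(Y+170)<60)
n,l,st,ce=cv2.connectedComponentsWithStats(m.astype(np.uint8))
for i in range(1,n): print(st[i],P[l==i].mean(0).round(1))
```

```text
s -50 [260.9 151. ]
t -50 [316.7 184.7]
s 50 [229.4 153. ]
t 50 [302.3 152.5]
[259 148   4   4   7] [ 570.  -188.8  104.1]
[229 151   4   4   9] [ 653.5 -145.3  104.8]
```

{"api": "servo_tool", "payload": {"motion": [[[1,0,-0.001,0.04,0,0,0],[1,0,-0.001,0.07,0,0,0],[1,0,-0.001,0.076,0,0,0],[1,0,-0.001,0.076,0,0,0],[1,0,-0.001,0.076,0,0,0]]]}}

```text
clock: 1.95
ee_pos: [612.7, -176.6, 16.7]
tcp_rot: [0.546, 0.838, 0.0, 0.001]
force: [0.2, 0.0, -0.1]
finger_gap: 85.5
```

```bash
python3 -c "
from h import *
go(613.5,-170.8,5)"
```

```text
at 1.95 [ 612.7 -176.6   16.7] shift [0.005  0.0031 0.0117] turn [ 0.05  0.07 -0.13] gap 85.5 F [ 0.2  0.  -0.1]
```

{"api": "servo_tool", "payload": {"motion": [[[1,0.005,0.003,0.006,0,0,0],[1,0.005,0.003,0.011,0,0,0],[1,0.005,0.003,0.011,0,0,0],[0.5,0.005,0.003,0.011,0,0,0],[0.2,0.005,0.003,0.011,0,0,0],[0,0.005,0.003,0.011,0,0,0],[-0.1,0.005,0.003,0.011,0,0,0],[-0.2,0.005,0.003,0.011,0,0,0]]], "force": 25}}

```text
clock: 2.62
ee_pos: [613.7, -169.9, 4.9]
tcp_rot: [0.545, 0.838, 0.0, 0.001]
force: [0.4, 0.5, 1.3]
finger_gap: 43.3
```

```bash
python3 -c "
from h import *
go(613.5,-170.8,5)"
```

```text
at 2.6167 [ 613.7 -169.9    4.9] shift [-0.0008 -0.0005 -0.0001] turn [ 0.04  0.05 -0.05] gap 43.3 F [0.4 0.5 1.3]
```

{"api": "servo_tool", "payload": {"motion": [[[-0.6,0,0,0,0,0,0],[-0.6,0,0,0,0,0,0],[-0.6,0,0,-0.02,0,0,0],[-0.6,0,0,-0.05,0,0,0],[-0.6,0,0,-0.08,0,0,0],[-0.6,0,0,-0.08,0,0,0]]]}}

```text
clock: 3.12
ee_pos: [617.1, -171.1, 91.9]
tcp_rot: [0.545, 0.838, 0.001, 0.006]
force: [0.8, -0.1, 1.1]
finger_gap: 43.4
```

```bash
python3 -c "
from h import *
go(580.3,95,95)"
```

```text
at 3.1167 [ 617.1 -171.1   91.9] shift [ 0.2581  0.0744 -0.0048] turn [ 0.52  0.51 -0.05] gap 43.4 F [ 0.8 -0.1  1.1]
```

{"api": "servo_tool", "payload": {"motion": [[[-0.6,0.256,0.077,-0.02,0,0,0],[-0.6,0.256,0.077,-0.02,0,0,0],[-0.6,0.256,0.077,-0.02,0,0,0],[-0.6,0.256,0.077,-0.02,0,0,0],[-0.6,0.256,0.077,-0.02,0,0,0],[-0.6,0.256,0.077,-0.02,0,0,0],[-0.6,0.256,0.077,-0.02,0,0,0],[-0.6,0.256,0.077,-0.02,0,0,0]]]}}

```text
clock: 3.78
ee_pos: [578.7, 100.1, 104.1]
tcp_rot: [0.543, 0.84, 0.001, -0.001]
force: [1.0, -0.5, 0.4]
finger_gap: 43.5
```

{"api": "servo_tool", "payload": {"motion": [[[-0.6,0,0,0,0,0,0],[-0.6,0,0,0,0,0,0],[-0.6,0,0,0,0,0,0],[-0.6,0,0,0,0,0,0]]]}}

```text
clock: 4.12
ee_pos: [579.9, 94.0, 103.9]
tcp_rot: [0.546, 0.838, -0.0, -0.0]
force: [-0.2, 0.9, -0.5]
finger_gap: 43.5
```

Run:
```python
from h import *
go(580.1,94.4,40)
g=grab('top','t2');s=grab('side','s2')
a=cv2.resize(g['pixels'][145:225,155:255],None,fx=4,fy=4,interpolation=cv2.INTER_CUBIC)
b=cv2.resize(s['pixels'][165:245,200:300],None,fx=4,fy=4,interpolation=cv2.INTER_CUBIC)
cv2.imwrite('pics/z3.png',np.hstack([a,b])[:,:,::-1])
```

```text
at 4.1167 [579.9  94.  103.9] shift [0.0002 0.0004 0.0639] turn [-0.04  0.01 -0.18] gap 43.5 F [-0.2  0.9 -0.5]
```

View pics/z3.png

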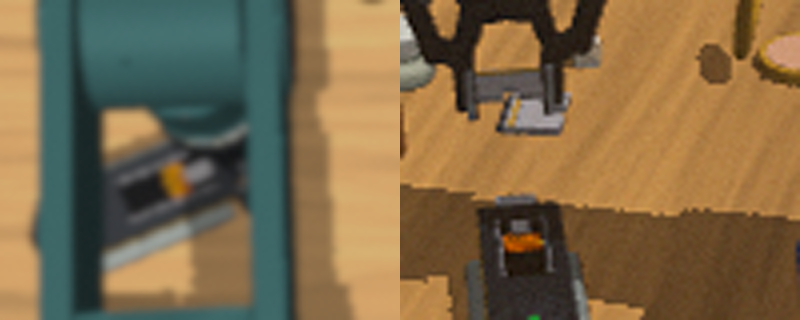

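The side view shows the blade held level between the fingers, at full-image (328,187), above the seat at (328,215). The brighter plate just behind it is the big blade on the table. I'll measure where the held blade sits relative to the clipper using the same camera.

Run:
```python
from h import *
g=load('s2');P=cloud(g);X,Y,Z=[P[...,i] for i in range(3)]
a=np.radians(-66.1);u=np.array([np.cos(a),np.sin(a)]);w=np.array([-u[1],u[0]])
O=np.array([539.4,182.2])+25*u   # clipper origin in side camera
L=np.stack([(P[...,:2]-O)@u,(P[...,:2]-O)@w,Z],-1)
m=(Z>105)&(Z<140)&(abs(L[...,0]-71)<40)&(abs(L[...,1])<19)
q=L[m];print(m.sum(),np.percentile(q,[0,5,50,95,100],axis=0).round(1))
vs,us=np.nonzero(m)
for v in np.unique(vs):
    k=vs==v; print(v,us[k].min(),us[k].max(),q[k].mean(0).round(1), q[k][:,1].min().round(1),q[k][:,1].max().round(1), g['pixels'][v,int(np.median(us[k]))])
m=(Z>95)&(Z<140)&(abs(L[...,0]-71)<40)&(abs(L[...,1])>=19)&(abs(L[...,1])<40)
for sg in(-1,1):
    q=L[m&(L[...,1]*sg>0)];print(sg,len(q),np.percentile(q,[0,50,100],axis=0).round(1))
```

```text
108 [[ 57.7 -18.9 116.8]
 [ 59.6 -16.9 119.1]
 [ 74.3  -0.7 122.8]
 [ 91.1  16.8 124.9]
 [ 97.9  18.9 125.6]]
182 225 233 [ 92.1  -6.2 123.1] -16.7 4.1 [114  84  42]
183 220 234 [ 87.5  -0.6 123.1] -18.8 17.7 [94 81 52]
184 220 234 [ 81.4  -0.2 123.4] -18.2 18.0 [90 86 84]
185 220 234 [ 76.1   0.2 123.3] -17.9 18.3 [95 89 85]
186 221 234 [ 70.9  -0.7 123.1] -17.2 16.0 [84 77 77]
187 220 234 [ 66.6   1.  122.6] -17.0 18.9 [73 67 65]
188 221 234 [ 61.1  -0.3 122.6] -16.6 16.7 [119 109 110]
189 221 235 [ 61.   -1.6 119.6] -18.9 16.8 [65 58 60]
190 221 223 [ 59.3  14.5 119. ] 12.0 17.1 [126  97  72]
-1 66 [[ 56.4 -33.1 103. ]
 [ 62.8 -25.  124. ]
 [ 90.  -19.3 139.6]]
1 67 [[ 57.2  19.2 105.4]
 [ 63.4  27.1 122.6]
 [ 91.6  35.1 139.6]]
```

Run:
```python
from h import *
a=np.radians(-66.1);u=np.array([np.cos(a),np.sin(a)]);w=np.array([-u[1],u[0]])
for f,O in(('s2',np.array([539.4,182.2])+25*u),('top0',np.array([543.1,182.1])+25*u)):
    g=load(f);P=cloud(g);Z=P[...,2]
    L=np.stack([(P[...,:2]-O)@u,(P[...,:2]-O)@w,Z],-1)
    print(f)
    # profile: all pixels near y within +-10, sorted along x
    m=(abs(L[...,1])<8)&(L[...,0]>-115)&(L[...,0]<110)&(Z<60)
    q=L[m];c=g['pixels'][m];i=np.argsort(q[:,0])
    for k in i:
        if q[k,0]>-5 or q[k,0]<-92:print(q[k].round(0).astype(int).tolist(),c[k].tolist(),end=' | ')
    print()
    m=(L[...,0]>-80)&(L[...,0]<30)&(Z>40);print('body y',np.percentile(L[m][:,1],[0.5,99.5]))
```

```text
s2
[-114, 6, -3] [183, 130, 64] | [-112, -2, -5] [185, 135, 73] | [-112, 8, -4] [180, 129, 72] | [-112, -6, -3] [181, 130, 69] | [-112, 1, -2] [185, 134, 72] | [-111, 8, -2] [176, 125, 66] | [-111, 5, -2] [187, 134, 76] | [-110, 3, -3] [188, 138, 76] | [-110, -2, -4] [185, 136, 74] | [-110, 0, -1] [188, 136, 76] | [-109, -4, -5] [184, 130, 74] | [-108, -7, -3] [178, 124, 68] | [-108, -2, -3] [180, 129, 68] | [-107, 7, -2] [174, 123, 66] | [-106, -7, -2] [178, 125, 69] | [-106, 5, -3] [181, 127, 71] | [-106, -8, 25] [35, 19, 14] | [-106, -1, 20] [33, 21, 11] | [-105, 4, 23] [32, 22, 6] | [-105, -6, 34] [35, 22, 14] | [-105, 6, 32] [35, 20, 13] | [-105, -6, 25] [36, 23, 17] | [-105, 0, -2] [185, 134, 71] | [-104, -6, 27] [37, 26, 17] | [-104, -1, 22] [33, 24, 14] | [-104, 2, -2] [184, 128, 69] | [-104, 6, 22] [36, 22, 16] | [-104, -3, 21] [37, 26, 17] | [-104, -5, -6] [182, 132, 72] | [-104, 6, 25] [34, 19, 13] | [-104, -3, 18] [32, 21, 14] | [-103, 1, 24] [36, 22, 13] | [-103, -1, 30] [33, 25, 14] | [-103, 2, -6] [185, 137, 75] | [-103, -3, 24] [32, 22, 12] | [-103, -1, 27] [25, 17, 5
[... 11649 characters left out ...]
 [205, 157, 102] | [98, 5, -1] [207, 167, 108] | [98, -2, -1] [207, 161, 105] | [99, 0, 6] [207, 166, 107] | [100, -6, 1] [205, 158, 102] | [100, 4, -1] [208, 167, 109] | [101, -3, 0] [206, 161, 105] | [102, 6, 2] [208, 165, 107] | [102, 0, -1] [208, 166, 108] | [102, -7, 1] [204, 157, 101] | [103, 3, -2] [207, 167, 108] | [104, -5, 1] [206, 161, 104] | [104, 5, 4] [207, 165, 107] | [105, -2, 1] [207, 166, 107] | [106, 8, 2] [206, 160, 104] | [106, 1, 3] [207, 167, 108] | [106, -5, -1] [206, 161, 105] | [107, 4, -1] [207, 164, 106] | [108, -2, -5] [207, 165, 107] | [108, 7, 1] [205, 160, 103] | [109, 0, 2] [207, 166, 107] | [109, -7, 3] [206, 161, 104] | 
body y [-377.45314284  172.80289126]
```

Run:
```python
from h import *
a=np.radians(-66.1);u=np.array([np.cos(a),np.sin(a)]);w=np.array([-u[1],u[0]])
g=load('s2');O=np.array([539.4,182.2])+25*u;D=g['depth'];px=g['pixels']
def X(c,r,z): 
    p=onz(g,c,r,z)[:2]-O; return round(float(p@u),1),round(float(p@w),1)
print('held blade')
for r in range(180,193): print(r,px[r,224].tolist(),px[r,231].tolist(),D[r,224].round(),D[r,231].round(),'rowtop@z120',X(227.5,r-.5,120),'@z125',X(227.5,r-.5,125))
print('seat/shoulder')
for r in range(210,222): print(r,px[r,328-100 if 0 else 225].tolist(),px[r,230].tolist(),px[r,233].tolist(),D[r,230].round(),'z33',X(230,r-.5,33),'z45',X(230,r-.5,45))
```

```text
held blade
180 [186, 136, 75] [179, 127, 69] 1418.0 1427.0 rowtop@z120 (112.6, -3.6) @z125 (103.2, -3.1)
181 [195, 144, 81] [186, 134, 72] 1420.0 1416.0 rowtop@z120 (106.9, -3.2) @z125 (97.6, -2.7)
182 [147, 108, 66] [101, 74, 33] 1407.0 1144.0 rowtop@z120 (101.3, -2.8) @z125 (92.0, -2.3)
183 [99, 82, 54] [89, 85, 84] 1137.0 1139.0 rowtop@z120 (95.7, -2.4) @z125 (86.5, -1.9)
184 [94, 88, 86] [91, 86, 86] 1135.0 1136.0 rowtop@z120 (90.2, -1.9) @z125 (81.0, -1.5)
185 [94, 84, 85] [95, 87, 83] 1130.0 1129.0 rowtop@z120 (84.7, -1.5) @z125 (75.5, -1.1)
186 [92, 86, 82] [93, 84, 81] 1128.0 1125.0 rowtop@z120 (79.2, -1.1) @z125 (70.1, -0.7)
187 [95, 88, 82] [98, 89, 88] 1121.0 1122.0 rowtop@z120 (73.8, -0.7) @z125 (64.8, -0.3)
188 [89, 86, 83] [86, 80, 74] 1117.0 1119.0 rowtop@z120 (68.5, -0.4) @z125 (59.5, 0.1)
189 [70, 70, 67] [74, 66, 63] 1114.0 1121.0 rowtop@z120 (63.2, 0.0) @z125 (54.2, 0.5)
190 [125, 97, 70] [168, 155, 159] 1362.0 1348.0 rowtop@z120 (57.9, 0.4) @z125 (49.0, 0.8)
191 [186, 132, 72] [160, 154, 157] 1356.0 1341.0 rowtop@z120 (52.7, 0.8) @z125 (43.8, 1.2)
192 [183, 133, 7
[... 420 characters left out ...]
84.0, -4.3) z45 (65.1, -3.4)
214 [96, 84, 82] [94, 85, 86] [111, 95, 88] 1177.0 z33 (79.0, -3.9) z45 (60.1, -3.0)
215 [95, 89, 91] [98, 90, 89] [76, 68, 66] 1174.0 z33 (73.9, -3.5) z45 (55.2, -2.6)
216 [63, 58, 55] [46, 35, 30] [38, 25, 19] 1146.0 z33 (69.0, -3.1) z45 (50.3, -2.2)
217 [39, 30, 23] [38, 31, 26] [42, 33, 26] 1146.0 z33 (64.0, -2.8) z45 (45.5, -1.8)
218 [38, 29, 21] [43, 32, 21] [35, 26, 17] 1137.0 z33 (59.1, -2.4) z45 (40.7, -1.4)
219 [40, 28, 19] [35, 30, 17] [44, 35, 22] 1135.0 z33 (54.3, -2.0) z45 (35.9, -1.1)
220 [39, 29, 24] [99, 92, 91] [39, 28, 20] 1138.0 z33 (49.4, -1.6) z45 (31.2, -0.7)
221 [33, 25, 9] [96, 93, 87] [32, 20, 11] 1136.0 z33 (44.6, -1.2) z45 (26.5, -0.3)
```

The side-view estimate of the blade's fore-aft position in the grip is only good to a few mm, and suggests it sits about 4 mm too far forward. I'll find it by touch instead: lower the blade to just above the pin tip, back it gently against the shoulder, then move 2 mm forward.

{"api": "servo_tool", "payload": {"motion": [[[-0.6,-0.004,0,0.03,0,0,0],[-0.6,-0.004,0,0.055,0,0,0],[-0.6,-0.004,0,0.07,0,0,0],[-0.6,-0.004,0,0.078,0,0,0],[-0.6,-0.004,0,0.08,0,0,0],[-0.6,-0.004,0,0.08,0,0,0],[-0.6,-0.004,0,0.08,0,0,0]]]}}

```text
clock: 4.8
ee_pos: [582.5, 91.7, 25.7]
tcp_rot: [0.545, 0.838, 0.001, 0.001]
force: [0.6, 0.3, -0.5]
finger_gap: 43.1
```

Run:
```python
from h import *
go(580.1,94.4,24)
s=grab('side','s3')
cv2.imwrite('pics/z4.png',cv2.resize(s['pixels'][185:245,200:260],None,fx=9,fy=9,interpolation=cv2.INTER_CUBIC)[:,:,::-1])
```

```text
at 4.8 [582.5  91.7  25.7] shift [ 0.0034 -0.0011  0.0017] turn [ 0.13  0.05 -0.07] gap 43.1 F [ 0.6  0.3 -0.5]
```

View pics/z4.png

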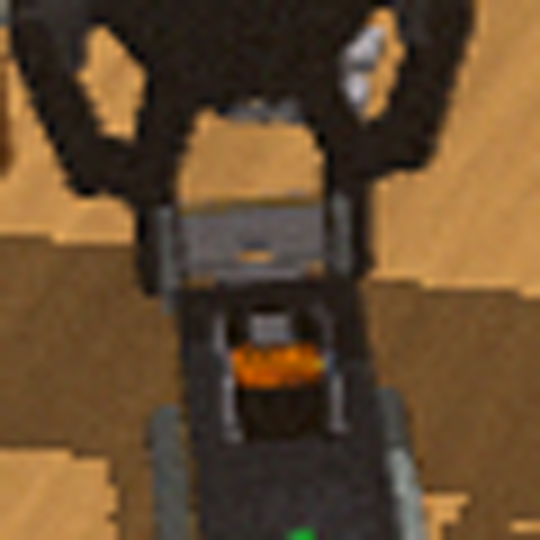

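The side crop shows the blade level, just above the seat, with the brass pin visible through its notch at crop (256,255), which is full-image (228.4,213.3). The switch is still at the rear. Next I'll feel backwards for the shoulder.

{"api": "servo_tool", "payload": {"motion": [[[-0.6,0.001,0,0.0005,0,0,0],[-0.6,0.002,0,0.0005,0,0,0],[-0.6,0.003,0,0.0005,0,0,0],[-0.6,0.004,0,0.0005,0,0,0],[-0.6,0.004,0,0.0005,0,0,0],[-0.6,0.004,0,0.0005,0,0,0]]]}}

```text
clock: 5.35
ee_pos: [579.7, 95.6, 23.8]
tcp_rot: [0.545, 0.838, -0.0, 0.0]
force: [0.7, 0.7, -0.6]
finger_gap: 43.8
```

{"api": "servo_tool", "payload": {"motion": [[[-0.6,0.001,0,0,0,0,0],[-0.6,0.002,0,0,0,0,0],[-0.6,0.002,0,0,0,0,0],[-0.6,0.002,0,0,0,0,0]]]}}

```text
clock: 5.68
ee_pos: [578.9, 97.4, 23.7]
tcp_rot: [0.545, 0.838, -0.0, -0.0]
force: [-0.1, 0.4, -0.1]
finger_gap: 43.1
```

{"api": "servo_tool", "payload": {"motion": [[[-0.6,0.001,0,0,0,0,0],[-0.6,0.002,0,0,0,0,0],[-0.6,0.002,0,0,0,0,0],[-0.6,0.002,0,0,0,0,0]]]}}

```text
clock: 6.02
ee_pos: [578.1, 99.2, 23.8]
tcp_rot: [0.545, 0.838, -0.0, 0.0]
force: [-0.0, -0.1, -0.7]
finger_gap: 42.9
```

{"api": "servo_tool", "payload": {"motion": [[[-0.6,0.001,0,0,0,0,0],[-0.6,0.0015,0,0,0,0,0],[-0.6,0.0015,0,0,0,0,0],[-0.6,0.0015,0,0,0,0,0]]]}}

```text
clock: 6.35
ee_pos: [578.1, 99.3, 23.8]
tcp_rot: [0.545, 0.838, -0.001, 0.001]
force: [2.5, -3.5, -1.2]
finger_gap: 43.1
```

There's contact: about 4.3 N directed along the clipper's +x, at TCP (578.1, 99.3). Now I'll move 2 mm forward and lower the blade.

{"api": "servo_tool", "payload": {"motion": [[[-0.6,-0.0035,-0.0005,0,0,0,0],[-0.6,-0.0035,-0.0005,0,0,0,0],[-0.6,-0.0035,-0.0005,0.002,0,0,0],[-0.6,-0.0035,-0.0005,0.004,0,0,0],[-0.6,-0.0035,-0.0005,0.006,0,0,0],[-0.6,-0.0035,-0.0005,0.0065,0,0,0],[-0.6,-0.0035,-0.0005,0.0065,0,0,0]]]}}

```text
clock: 6.93
ee_pos: [578.1, 97.3, 16.8]
tcp_rot: [0.545, 0.838, -0.0, -0.0]
force: [-0.1, 0.2, -0.7]
finger_gap: 43.5
```

{"api": "servo_tool", "payload": {"motion": [[[-0.6,0,0,0.0005,0,0,0],[-0.6,0,0,0.001,0,0,0],[-0.6,0,0,0.0015,0,0,0],[-0.6,0,0,0.002,0,0,0],[-0.6,0,0,0.002,0,0,0]]]}}

```text
clock: 7.35
ee_pos: [578.6, 97.2, 15.9]
tcp_rot: [0.545, 0.838, 0.0, 0.0]
force: [-2.3, -0.3, 1.7]
finger_gap: 43.1
```

{"api": "servo_tool", "payload": {"motion": [[[0.2,0,0,0,0,0,0],[0.4,0,0,0,0,0,0],[0.5,0,0,0,0,0,0],[0.5,0,0,0,0,0,0]]]}}

```text
clock: 7.68
ee_pos: [578.4, 97.1, 15.1]
tcp_rot: [0.545, 0.838, -0.0, -0.0]
force: [-0.4, 0.2, 0.3]
finger_gap: 64.6
```

Run:
```python
from h import *
go(580.1,94.4,24)
s=grab('side','s4')
cv2.imwrite('pics/z5.png',cv2.resize(s['pixels'][185:245,200:260],None,fx=9,fy=9,interpolation=cv2.INTER_CUBIC)[:,:,::-1])
```

```text
at 7.6833 [578.4  97.1  15.1] shift [-0.0032  0.0004 -0.0089] turn [-0.01  0.   -0.05] gap 64.6 F [-0.4  0.2  0.3]
```

View pics/z5.png

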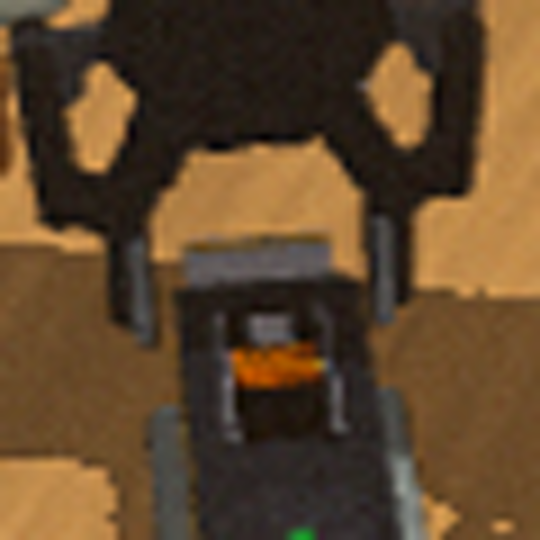

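The blade lies flat on the seat, centred against the shoulder (crop centre 258), and the fingers are clear of it. I'll lift and move so that one half-open finger is over the slot behind the switch.

{"api": "servo_tool", "payload": {"motion": [[[0.5,0,0,-0.02,0,0,0],[0.5,0,0,-0.045,0,0,0],[0.5,0,0,-0.06,0,0,0],[0.5,0.03,-0.015,-0.06,0,0,0],[0.5,0.06,-0.03,-0.06,0,0,0],[0.5,0.0805,-0.0395,-0.055,0,0,0],[0.5,0.0805,-0.0395,-0.045,0,0,0],[0.5,0.0805,-0.0395,-0.045,0,0,0]]]}}

```text
clock: 8.4
ee_pos: [507.8, 155.0, 58.4]
tcp_rot: [0.544, 0.839, -0.001, -0.001]
force: [-0.3, 0.0, 0.1]
finger_gap: 63.8
```

{"api": "servo_tool", "payload": {"motion": [[[0.5,0,0,0,0,0,0],[0.5,0,0,0,0,0,0],[0.5,0,0,0,0,0,0]]]}}

```text
clock: 8.65
ee_pos: [510.8, 154.1, 60.7]
tcp_rot: [0.546, 0.838, 0.0, 0.0]
force: [0.4, -0.1, -0.4]
finger_gap: 64.0
```

Run:
```python
from h import *
go(545.8-36.1,170.7-16.1,55)
s=grab('side','s5');g=grab('top','t5')
cv2.imwrite('pics/z6.png',np.hstack([cv2.resize(s['pixels'][190:250,200:260],None,fx=6.5,fy=6.5,interpolation=cv2.INTER_CUBIC),cv2.resize(g['pixels'][160:220,165:225],None,fx=6.5,fy=6.5,interpolation=cv2.INTER_CUBIC)])[:,:,::-1])
```

```text
at 8.65 [510.8 154.1  60.7] shift [ 0.0009 -0.0008  0.0057] turn [ 0.05  0.03 -0.12] gap 64.0 F [ 0.4 -0.1 -0.4]
```

View pics/z6.png

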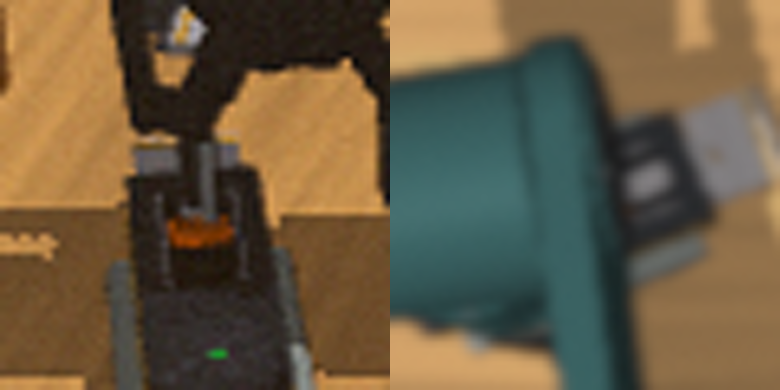

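The top view shows the blade aligned with the clipper and the pin at the notch (crop (713,152)). The side view has the finger at crop (200,180), above the slot. I'll check the tip position and the blade height with the depth images.

Run:
```python
from h import *
a=np.radians(-66.1);u=np.array([np.cos(a),np.sin(a)]);w=np.array([-u[1],u[0]])
g=load('s5');P=cloud(g);O=np.array([539.4,182.2])+25*u;Z=P[...,2]
L=np.stack([(P[...,:2]-O)@u,(P[...,:2]-O)@w,Z],-1)
m=(Z>52)&(Z<100)&(abs(L[...,1])<25)&(abs(L[...,0])<50)
vs,us=np.nonzero(m);q=L[m]
for v in np.unique(vs):
    k=vs==v; print(v,us[k].min(),us[k].max(),q[k].mean(0).round(1),q[k].min(0).round(1),q[k].max(0).round(1))
g=load('t5');P=cloud(g);O=np.array([543.1,182.1])+25*u
L=np.stack([(P[...,:2]-O)@u,(P[...,:2]-O)@w,P[...,2]],-1)
m=(L[...,0]>48)&(L[...,0]<100)&(abs(L[...,1])<30)&(L[...,2]>24)&(L[...,2]<43)
q=L[m];print('blade top',np.percentile(q,[1,50,99],axis=0).round(1)); 
for lo,hi in((56,66),(66,76),(76,86)):
    k=(q[:,0]>lo)&(q[:,0]<hi);print(lo,q[k].mean(0).round(1))
r=cv2.minAreaRect(q[:,:2].astype(np.float32));print(r)
```

```text
212 230 230 [-19.    0.9  99.7] [-19.    0.9  99.7] [-19.    0.9  99.7]
213 228 233 [-19.3  -0.2  96.9] [-22.1  -6.1  95.6] [-16.6   5.8  98.1]
214 228 233 [-20.2  -0.   94.6] [-23.   -6.1  93.3] [-17.2   5.9  96.3]
215 228 233 [-20.8   0.1  92.1] [-23.4  -5.8  90.3] [-17.    6.1  93.2]
216 228 233 [-18.7   0.1  87.8] [-21.7  -5.8  85.6] [-14.8   6.2  89.5]
217 228 233 [-19.6   0.3  85.5] [-23.2  -5.6  83.1] [-15.3   6.3  87.3]
218 228 233 [-20.5   0.5  83.2] [-23.4  -5.5  81.5] [-17.7   6.6  84.6]
219 228 233 [-19.5   0.6  79.6] [-23.6  -5.5  76.9] [-14.4   6.5  82.2]
220 228 233 [-20.1   0.7  77.1] [-22.9  -5.3  73.8] [-15.    6.9  78.8]
221 229 233 [-21.   -0.4  74.6] [-23.6  -5.1  74. ] [-19.9   4.5  75.8]
222 231 233 [-22.7  -2.6  72.5] [-23.7  -5.1  71.9] [-21.7  -0.1  73.5]
223 231 233 [-22.4  -2.5  69.4] [-23.3  -4.9  68.6] [-20.8  -0.1  70. ]
224 231 231 [-21.2   0.   65.9] [-21.2   0.   65.9] [-21.2   0.   65.9]
blade top [[ 50.  -21.3  30.2]
 [ 70.2   0.5  37.8]
 [ 91.1  22.3  42.6]]
56 [60.9  1.  37.3]
66 [71.1 -0.  37.9]
76 [81.   0.3 38.3]
((70.90433502197266, -1.9579925537109375), (49.73135757446289, 41.87267303466797), 87.572509765625)
```

{"api": "servo_tool", "payload": {"motion": [[[0.5,0.001,0,0.01,0,0,0],[0.5,0.001,0,0.018,0,0,0],[0.5,0.001,0,0.022,0,0,0],[0.5,0.001,0,0.024,0,0,0],[0.5,0.001,0,0.026,0,0,0],[0.5,0.001,0,0.026,0,0,0]]]}}

```text
clock: 9.25
ee_pos: [508.9, 155.5, 33.6]
tcp_rot: [0.545, 0.838, -0.0, -0.0]
force: [0.1, -1.4, 0.1]
finger_gap: 63.9
```

{"api": "servo_tool", "payload": {"motion": [[[0.5,0,0,0.0005,0,0,0],[0.5,0,0,0.001,0,0,0],[0.5,0,0,0.001,0,0,0]]]}}

```text
clock: 9.5
ee_pos: [509.5, 155.7, 33.6]
tcp_rot: [0.545, 0.838, 0.0, 0.0]
force: [-0.6, -0.4, -0.3]
finger_gap: 64.2
```

{"api": "servo_tool", "payload": {"motion": [[[0.5,0,0,0.0005,0,0,0],[0.5,0,0,0.001,0,0,0],[0.5,0,0,0.0015,0,0,0],[0.5,0,0,0.0015,0,0,0]]]}}

```text
clock: 9.83
ee_pos: [509.6, 155.7, 32.9]
tcp_rot: [0.545, 0.838, 0.0, 0.0]
force: [-2.3, -1.4, 5.4]
finger_gap: 64.1
```

Run:
```python
from h import *
go(510,154,30)
a=np.radians(-66.1);u=np.array([np.cos(a),np.sin(a)]);w=np.array([-u[1],u[0]])
g=grab('side','s6');P=cloud(g);O=np.array([539.4,182.2])+25*u;Z=P[...,2]
L=np.stack([(P[...,:2]-O)@u,(P[...,:2]-O)@w,Z],-1)
for v in range(226,240): print(v,[(L[v,c].round(0).astype(int).tolist(),g['pixels'][v,c].tolist()) for c in(231,233)])
cv2.imwrite('pics/z7.png',cv2.resize(g['pixels'][200:250,205:255],None,fx=10,fy=10,interpolation=cv2.INTER_CUBIC)[:,:,::-1])
```

```text
at 9.8333 [509.6 155.7  32.9] shift [-0.0017 -0.0003  0.0029] turn [ 0.05  0.02 -0.05] gap 64.1 F [-2.3 -1.4  5.4]
226 [([-20, 0, 59], [60, 55, 50]), ([-25, -4, 62], [63, 52, 49])]
227 [([-19, 0, 55], [56, 50, 49]), ([-24, -4, 59], [60, 56, 51])]
228 [([-22, 1, 55], [53, 49, 46]), ([-20, -5, 53], [62, 53, 51])]
229 [([-21, 1, 50], [49, 46, 40]), ([-24, -4, 52], [71, 68, 63])]
230 [([-19, 1, 46], [50, 46, 35]), ([-22, -4, 48], [76, 72, 68])]
231 [([-20, 1, 44], [46, 43, 37]), ([-24, -4, 46], [72, 65, 67])]
232 [([-14, 1, 37], [50, 45, 35]), ([-25, -4, 44], [72, 72, 64])]
233 [([-15, 1, 35], [41, 36, 24]), ([-24, -4, 40], [62, 58, 54])]
234 [([-31, 2, 42], [36, 30, 24]), ([-32, -3, 43], [40, 36, 25])]
235 [([-35, 2, 42], [43, 32, 31]), ([-34, -3, 41], [35, 27, 21])]
236 [([-38, 2, 42], [42, 37, 33]), ([-36, -3, 40], [48, 41, 39])]
237 [([-41, 3, 41], [48, 42, 41]), ([-44, -2, 42], [49, 40, 36])]
238 [([-45, 3, 41], [48, 41, 38]), ([-49, -2, 43], [45, 39, 33])]
239 [([-52, 3, 43], [49, 44, 43]), ([-52, -1, 42], [47, 39, 39])]
```

View pics/z7.png

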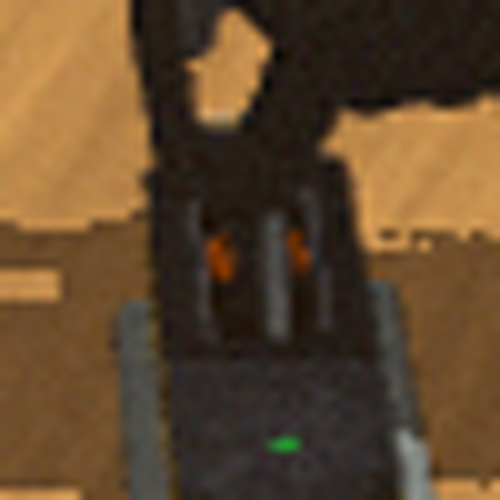

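The fingertip is in the slot, standing behind the orange switch, and touched the floor at 5 N. I'll raise it about 2 mm and push towards the head.

{"api": "servo_tool", "payload": {"motion": [[[0.5,0,0,-0.003,0,0,0],[0.5,0,0,-0.003,0,0,0],[0.5,-0.002,0,-0.003,0,0,0],[0.5,-0.004,0,-0.003,0,0,0],[0.5,-0.006,0,-0.003,0,0,0],[0.5,-0.008,0,-0.003,0,0,0],[0.5,-0.01,0,-0.003,0,0,0],[0.5,-0.012,0,-0.003,0,0,0]]]}}

```text
clock: 10.55
ee_pos: [513.9, 144.8, 34.5]
tcp_rot: [0.545, 0.838, 0.0, -0.001]
force: [-0.4, 1.7, -0.5]
finger_gap: 64.2
```

{"api": "servo_tool", "payload": {"motion": [[[0.5,-0.002,0,0,0,0,0],[0.5,-0.004,0,0,0,0,0],[0.5,-0.006,0,0,0,0,0],[0.5,-0.008,0,0,0,0,0],[0.5,-0.008,0,0,0,0,0]]]}}

```text
clock: 10.97
ee_pos: [517.4, 136.9, 34.6]
tcp_rot: [0.545, 0.838, -0.0, 0.0]
force: [0.0, 0.8, -0.1]
finger_gap: 64.1
```

{"api": "servo_tool", "payload": {"motion": [[[0.5,-0.001,0,0,0,0,0],[0.5,-0.002,0,0,0,0,0],[0.5,-0.003,0,0,0,0,0],[0.5,-0.003,0,0,0,0,0]]]}}

```text
clock: 11.3
ee_pos: [518.6, 134.4, 34.7]
tcp_rot: [0.545, 0.838, -0.0, -0.0]
force: [-1.1, 1.0, -0.6]
finger_gap: 64.1
```

{"api": "servo_tool", "payload": {"motion": [[[0.5,-0.001,0,0,0,0,0],[0.5,-0.002,0,0,0,0,0],[0.5,-0.002,0,0,0,0,0],[0.5,-0.002,0,0,0,0,0]]]}}

```text
clock: 11.63
ee_pos: [519.5, 132.6, 34.8]
tcp_rot: [0.545, 0.838, -0.0, 0.0]
force: [-0.5, 1.7, -1.0]
finger_gap: 64.2
```

{"api": "servo_tool", "payload": {"motion": [[[0.5,-0.001,0,0,0,0,0],[0.5,-0.002,0,0,0,0,0],[0.5,-0.002,0,0,0,0,0],[0.5,-0.002,0,0,0,0,0]]]}}

```text
clock: 11.97
ee_pos: [520.3, 130.8, 34.8]
tcp_rot: [0.545, 0.838, -0.0, 0.0]
force: [-1.2, 0.1, -1.0]
finger_gap: 64.0
```

{"api": "servo_tool", "payload": {"motion": [[[0.5,-0.001,0,0,0,0,0],[0.5,-0.002,0,0,0,0,0],[0.5,-0.002,0,0,0,0,0],[0.5,-0.002,0,0,0,0,0]]]}}

```text
clock: 12.3
ee_pos: [520.9, 129.4, 34.8]
tcp_rot: [0.545, 0.838, 0.0, -0.0]
force: [-1.9, 2.4, -0.1]
finger_gap: 64.5
```

{"api": "servo_tool", "payload": {"motion": [[[0.5,-0.001,0,0,0,0,0],[0.5,-0.002,0,0,0,0,0],[0.5,-0.002,0,0,0,0,0],[0.5,-0.002,0,0,0,0,0]]]}}

```text
clock: 12.63
ee_pos: [521.0, 129.1, 34.8]
tcp_rot: [0.545, 0.839, 0.001, -0.002]
force: [-4.4, 6.6, 1.4]
finger_gap: 64.2
```

It's at the end stop: the force rises to 8 N and the finger no longer moves. One more firm push, then back off, lift clear and look.

{"api": "servo_tool", "payload": {"motion": [[[0.5,-0.002,0,0,0,0,0],[0.5,-0.002,0,0,0,0,0],[0.5,0.006,0,0,0,0,0],[0.5,0.008,0,0,0,0,0],[0.5,0.008,0,-0.01,0,0,0],[0.5,0.008,0,-0.04,0,0,0],[0.5,0.008,0,-0.08,0,0,0],[0.5,0.008,0,-0.1,0,0,0]]]}}

```text
clock: 13.3
ee_pos: [521.0, 134.0, 140.3]
tcp_rot: [0.545, 0.838, 0.002, 0.003]
force: [0.5, 0.6, 1.2]
finger_gap: 64.2
```

{"api": "servo_tool", "payload": {"motion": [[[0.5,0.08,-0.06,-0.06,0,0,0],[0.5,0.08,-0.06,-0.06,0,0,0],[0.5,0.16,-0.12,-0.06,0,0,0],[0.5,0.16,-0.12,-0.06,0,0,0],[0.5,0.16,-0.12,-0.06,0,0,0],[0.5,0.16,-0.12,-0.06,0,0,0],[0.5,0.16,-0.12,-0.06,0,0,0]]]}}

```text
clock: 13.88
ee_pos: [343.5, 232.7, 196.7]
tcp_rot: [0.544, 0.839, 0.002, 0.002]
force: [-0.0, -0.6, 0.1]
finger_gap: 64.0
```

Run:
```python
from h import *
g=grab('top','t7');s=grab('side','s7')
c=np.zeros((560,800,3),np.uint8)
c[:280,:400]=cv2.resize(g['pixels'][165:221,160:240],None,fx=5,fy=5,interpolation=cv2.INTER_CUBIC)
c[:280,400:]=cv2.resize(s['pixels'][195:251,195:275],None,fx=5,fy=5,interpolation=cv2.INTER_CUBIC)
c[280:,:373]=cv2.resize(g['pixels'],(373,280));c[280:,400:773]=cv2.resize(s['pixels'],(373,280))
cv2.imwrite('pics/z8.png',c[:,:,::-1])
a=np.radians(-66.1);u=np.array([np.cos(a),np.sin(a)]);w=np.array([-u[1],u[0]])
P=cloud(g);O=np.array([543.1,182.1])+25*u;L=np.stack([(P[...,:2]-O)@u,(P[...,:2]-O)@w,P[...,2]],-1)
px=g['pixels'].astype(int)
m=(abs(L[...,1])<10)&(abs(L[...,0]-15)<45)&(px[...,0]-px[...,2]>60);print('orange top',m.sum(),L[m].mean(0).round(1),L[m][:,0].min().round(1),L[m][:,0].max().round(1))
px=s['pixels'].astype(int);P=cloud(s);O=np.array([539.4,182.2])+25*u;L=np.stack([(P[...,:2]-O)@u,(P[...,:2]-O)@w,P[...,2]],-1)
m=(abs(L[...,1])<14)&(abs(L[...,0]-15)<45)&(px[...,0]-px[...,2]>60);print('orange side',m.sum(),L[m].mean(0).round(1))
print(sense()['ee_pos'],sense()['clock'],sense()['force'])
```

```text
orange top 39 [30.4  0.2 44.7] 21.1 38.5
orange side 41 [30.7  0.5 40.9]
[345.03495813 231.63088647 195.49415061] 13.9833 [0.48797381 0.5759935  0.55291803]
```

View pics/z8.png

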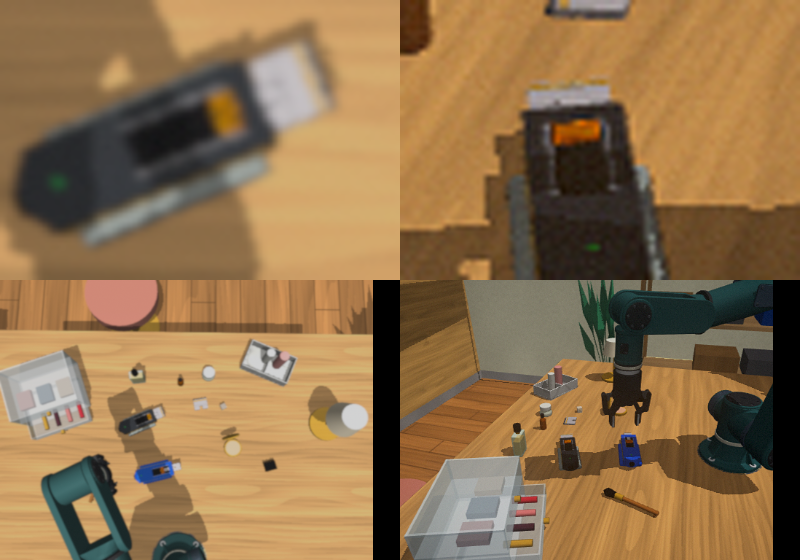

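The switch is at the head end: its centre measures x 30.4–30.7, against 31 for fully home. The blade is seated with its teeth outwards, the other things look undisturbed and the arm is clear, so I'm handing in.

```bash
python3 -c "
from h import *
print(finish_job())"
```

```text
the job is handed in; nothing more can be done
None
```

I fitted the smaller blade onto the dark clipper's seat and locked it by sliding the orange switch home, then handed in at about 14 s on the clock (limit 43 s).

- **Blade:** I picked it off the stand and placed it by touch: backed it lightly against the shoulder (about 4 N), moved 2 mm forward and lowered it over the pin. Its top then measured z 37–38 against a nominal 38, flat and centred, with the pin showing at the notch and the teeth outwards.
- **Switch:** One fingertip in the slot pushed it until it stopped moving (about 8 N). Its centre then measured x 30.4 in the top view and 30.7 in the side view, against 31 for fully home.
- **Other things:** In the last wide views they looked unmoved. I did not measure their positions.
- **Disagreements:** The two cameras differed by about 4 mm in world x. The blade also sat about 4 mm further forward in the grip than my top-view estimate, which is why I placed it by touch. I did not measure the seated blade's fore-aft position or the tongue over the blade directly; both rest on the touch result and the switch position.

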